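Set out the spice riser

TASK

Tidy the bamboo riser: on its low front step, midway between front and back of the step, stand the white salt jar directly in front of the herb pot and the red-lidded pepper jar directly in front of the oil bottle. Stand the blue tea tin on the back step, on its middle line and halfway along the riser between pot and bottle, and set the orange candle centred on top of the tin. Everything stands upright and is let go, and the herb pot, oil bottle, kettle, mug and bowl stay where they are.

Things in the scene. Friction and masses are not known exactly. Their poses are not given: they have to be found in the camera images.
- riser: low bamboo two-step riser, fixed, 300 mm long (its y), 170 mm deep (its x); origin at the centre of its underside; its -x side, towards the robot, is the front. Front step (brown, lower): top 15 mm above the worktop, x = -85 to 0 mm, middle line at x = -42.5 mm. Back step (pale, higher): top 40 mm above the worktop, x = 0 to +85 mm, middle line at x = +42.5 mm.
- herb: small green herb in a terracotta pot, 62 mm across, 80 mm high in all, 0.5 kg; stands loose near one end of the back step (either end), about 115 mm from the riser's middle, and is to stay there; origin at the centre of its underside, z up its axis; its x and y run parallel to the riser's.
- oil: green glass oil bottle with a black cap, 52 mm across, 150 mm high, 0.45 kg; stands loose near the other end of the back step, the same distance from the riser's middle as the herb pot within a few mm, and is to stay there; origin at the centre of its underside, z up its axis; its x and y run parallel to the riser's.
- salt: salt jar to be placed: white ceramic cylinder with a brown wooden lid, 52 mm diameter, 65 mm high, about 0.2 kg, starts upright on the worktop; origin at the centre of its underside, z up its axis; the lid does not come off.
- pepper: pepper jar to be placed: dark brown cylinder with a paper band and a red lid, 48 mm diameter, 80 mm high, about 0.16 kg, starts upright on the worktop; origin at the centre of its underside, z up its axis; the lid does not come off.
- tin: blue tea tin to be placed: cylinder with a thin aluminium band and a flat blue top, 62 mm diameter, 60 mm high, about 0.22 kg, starts upright on the worktop; origin at the centre of its underside, z up its axis; it does not open.
- candle: small candle to be placed: short orange cylinder with a cream top and a thin 6 mm wick (look only), 44 mm diameter, 36 mm high without the wick, about 0.12 kg, starts upright on the worktop; origin at the centre of its underside, z up its axis.
- kettle: bystander: steel kettle, 140 mm across the base, 180 mm high, black handle on one side reaching 115 mm from its axis, stands on the worktop to the left of the riser; origin at the centre of its underside.
- mug: bystander: grey mug, 80 mm across, 90 mm high, with a handle, on the worktop to the right; origin at the centre of its underside.
- bowl: bystander: blue bowl, 120 mm across, 50 mm high, on the worktop to the right; origin at the centre of its underside.
Mind the look-alikes: they are no part of the job. What is meant by the salt is not purple, and is the larger of those in its own colour.

How it is judged:
By the outcome, as a careful person would: the job done as asked, in the order asked, and still so for the second after the job is handed in, with the robot touching nothing.
It also fails if it takes over 106 s, if anything falls off the work surface, if the arm or the gripper's body presses on something with over 40 N, if the wrist force passes 120 N, or if a joint passes its speed limit or range.

ROBOT

A 6-joint arm with a two-finger parallel gripper is mounted at the origin on the work surface. World frame = base frame: x ahead of the robot, y to its left, z up, the work surface at z = 0. Lengths are in m, angles in rad, forces in N, time in s.
With the tool pointing down it reaches from about 0.35 to 0.775 m from the base axis. Payload 7.3 kg.
Tool frame: the origin (TCP) lies midway between the tips of the shut fingers; the grasp point (between the pads) lies 19 mm behind it; z points along the fingers, y is the line along which they close (so a half turn about z gives the same grasp; the last joint's range is limited). The gripper opens to 92 mm and grips with 3 to 60 N. Pads are 19 mm wide; open, the fingers measure 130 mm over their backs; the gripper's body (75 mm by 190 mm) begins 47 mm behind the grasp point.
Start: joints at [-1.485, 0.342, 1.524, -0, 1.275, -0.146], TCP at [0.121, -0.511, 0.197] pointing down, gripper open.
Joint ranges: [-2.53, 2.53], [-0.77, 2.02], [0.04, 2.7], [-1, 4.14], [0.28, 2.66], [-3.11, 3.11]. Speed limits (rad/s): [2.57, 2.57, 3.14, 3.14, 3.14, 3.14].

INTERFACE

Orientations are given as [roll, pitch, yaw] about the fixed x, y, z axes, in that order (R = Rz(yaw) Ry(pitch) Rx(roll)).
In Python, from plant import move_to, move_linear, set_joints, ungrasp, clamp, pause, solve_ik, get_obs, get_image, PlanningError, sign_off gives the robot as it stands. Calls block until the motion is done:
- move_to(position, orientation): joint-space move of the TCP to a pose.
- move_linear(position, rot=None, v=0.15): straight line of the TCP; rot=None keeps the orientation; v is the mean speed in m/s.
- set_joints(angles): joint-space move.
- ungrasp() and clamp(f_grip=None): open the fingers fully, or close them until they stop; f_grip is the grip in N (None keeps the last).
- pause(seconds).
- solve_ik(position, orientation): joint angles nearest the present ones, or None.
- get_obs(): the state.
- get_image(name): name is "side" or "top" or "wrist"; returns a dict with "image" (420x560x3 uint8, red, green, blue), "fx", "fy", "cx", "cy" (pixels), "xyz" and "rotation" of the camera in the world. Camera axes: x right, y down, z forward; pixel columns grow to the right and rows downward; lengths in m; the calibration is good to about 2 mm. A picture is of the moment at which its call begins. There is no depth.
A pose or a line that the arm cannot do raises PlanningError and nothing moves.
- sign_off(): hands the job in; it is judged then, once.
The state is a dict: "time": time; "joint_pos": joint angles; "qvel": joint speeds; "joint_efforts": joint torques, N m; "tcp_pos": TCP position; "eef_rot": TCP orientation; "ft_force": force on the tool from outside, world axes, zero at the start; "ft_torque": the same for the moment, N m; "grip_width": opening from 0.0 (shut) to 1.0 (fully open); "finger_force": force on a finger pad.
Only numpy, scipy, OpenCV 4.12 (cv2) and the standard library are available. Lean on these libraries where they do the work, as an engineer would, in place of code of your own. Each camera call takes 0.05 s, during which the arm holds its last target. There are 200 camera calls.

## Working session

There is one attempt and no reset: what is moved stays moved. The work goes in short steps, each a Python script; the robot and the scene stay as the last script left them, time stands still between calls to the robot, and variables do not carry over. Pictures are saved under pics/ and viewed, at most 14 in all, crops included, and the job is handed in when it is done.

```bash
mkdir -p pics; ls; python3 - <<'E'
from plant import *
import cv2
for n in ("top","side"):
    r=get_image(n); cv2.imwrite(f"pics/{n}0.png",r["image"][...,::-1])
    print(n,r["fx"],r["fy"],r["cx"],r["cy"],r["xyz"],r["rotation"])
print(get_obs())
E
```

```text
pics
top 445.4001988997729 445.4001988997729 275.7263970136743 209.1129227965724 [0.20331058 0.01240193 1.52110357] [-2.93109073 -0.004098   -1.50288602]
side 474.75845861092387 474.75845861092387 287.91297030680226 211.24022231741915 [0.26133689 0.77938722 0.9850177 ] [-2.41160142 -0.0118259  -2.77043423]
{'time': 0.1, 'joint_pos': array([-1.48499499e+00,  3.42665989e-01,  1.52490999e+00,  1.18441723e-06,
        1.27541017e+00, -1.45951433e-01]), 'qvel': array([ 1.20705758e-03, -2.56269435e-03, -4.17641562e-03, -8.83751491e-04,
       -5.19543061e-04,  6.68528119e-05]), 'joint_efforts': array([ 1.70973122e-03, -4.32003200e+01, -2.44694263e+01,  7.18804006e-02,
        5.25249972e-02, -5.10034954e-05]), 'tcp_pos': array([ 0.12059604, -0.51054842,  0.19651179]), 'eef_rot': array([-3.14021414e+00, -2.03782222e-04,  2.31752284e-01]), 'ft_force': array([-0.35121424, -0.06970676,  0.58964668]), 'ft_torque': array([-0.00996572,  0.03938269, -0.06853806]), 'finger_force': 0.0, 'grip_width': 0.9988815376053146}
```

View pics/top0.png

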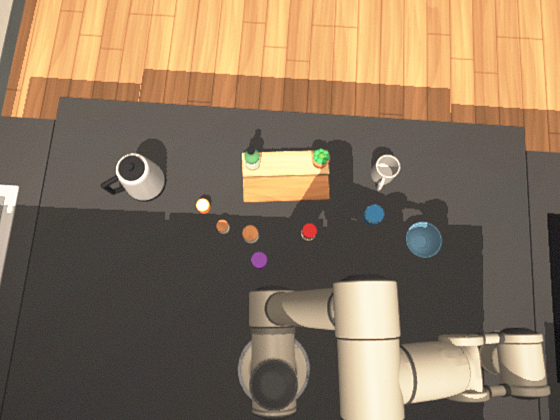

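View pics/side0.png

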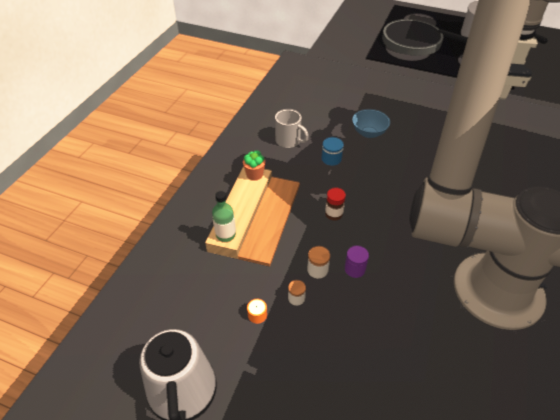

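Both views show two brown-lidded white jars: the larger at top (250,233) / side (319,262), and the smaller at top (223,226) / side (297,293). The purple jar is at top (259,260) / side (357,262). Salt is the larger white one, since it's not purple and is the bigger of the two. The oil bottle is at the riser's left end, top (252,158), and the herb pot at the right end, (320,158). The tin is at (374,214), pepper at (309,231) and the candle at (203,205). I'll confirm with an enlarged crop.

```bash
python3 - <<'E'
import cv2,numpy as np
t=cv2.imread("pics/top0.png")[140:270,190:390]; s=cv2.imread("pics/side0.png")[140:330,200:400]
a=cv2.resize(t,None,fx=4,fy=4,interpolation=cv2.INTER_CUBIC); cv2.imwrite("pics/ctop.png",a)
cv2.imwrite("pics/cside.png",cv2.resize(s,None,fx=3,fy=3,interpolation=cv2.INTER_CUBIC))
E
```

```text
(no output)
```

View pics/ctop.png

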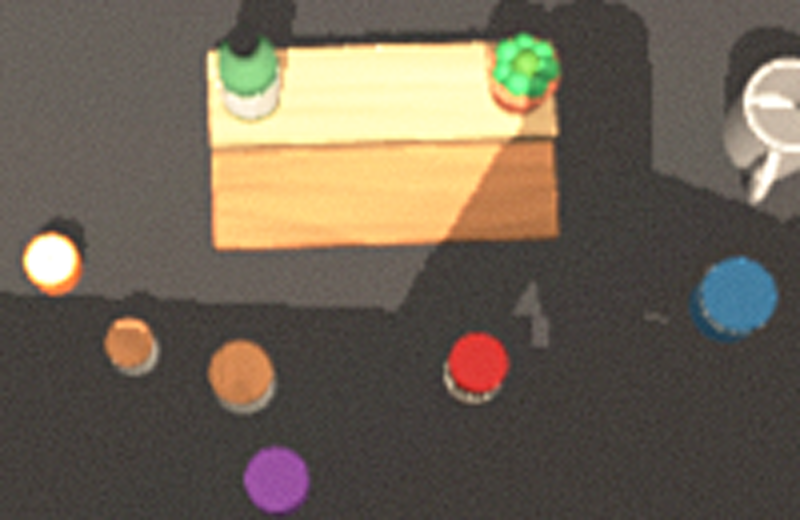

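View pics/cside.png

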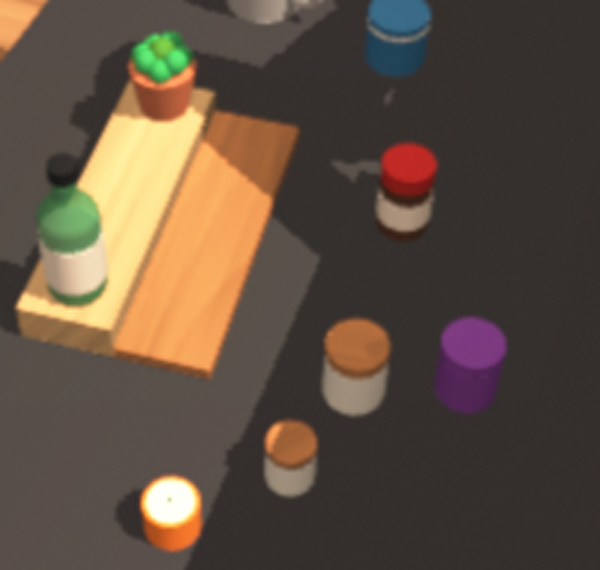

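```bash
cat > h.py <<'E'
import numpy as np, cv2
from scipy.spatial.transform import Rotation as R
from scipy.optimize import least_squares
def cam(r): return dict(K=np.array([[r["fx"],0,r["cx"]],[0,r["fy"],r["cy"]],[0,0,1]]),t=np.array(r["xyz"]),R=R.from_euler("xyz",r["rotation"]).as_matrix())
def proj(c,P):
    q=(np.atleast_2d(P)-c["t"])@c["R"]@c["K"].T; return q[:,:2]/q[:,2:]
def back(c,uv,z):
    d=c["R"]@np.linalg.solve(c["K"],[*uv,1]); return c["t"]+d*(z-c["t"][2])/d[2]
E
python3 - <<'E'
from h import *; from plant import *
ct,cs=cam(get_image("top")),cam(get_image("side"))
T=lambda x,y:(190+(x+.5)/4-.5,140+(y+.5)/4-.5); S=lambda x,y:(200+(x+.5)/3-.5,140+(y+.5)/3-.5)
FL,FR=(-.085,.15,.015),(-.085,-.15,.015);ML,MR=(0,.15,.04),(0,-.15,.04);BL,BR=(.085,.15,.04),(.085,-.15,.04)
tp={FL:T(213,249),FR:T(558,237),ML:T(211,146),MR:T(557,136),BL:T(208,51)}
sp={FL:S(210,375),FR:S(298,127),ML:S(114,335),MR:S(214,92),BL:S(22,315)}
sp[FL]=S(213,361)
def W(p,a): return np.array(a)@R.from_euler("z",p[2]).as_matrix().T+[p[0],p[1],0]
def fit(sets):
    f=lambda p: np.concatenate([(proj(c,W(p,list(d)))-np.array(list(d.values()))).ravel() for c,d in sets])
    s=least_squares(f,[.5,0,0]); return s.x,np.round(s.fun.reshape(-1,2),1).tolist()
for s in ([(ct,tp)],[(cs,sp)],[(ct,tp),(cs,sp)]): print(fit(s))
for n,a,b,z in (("salt",(241,372),(357,346),.065),("pepper",(477,363),(408,167),.08),("tin",(738,295),(400,14),.06),("candle",(52,260),(171,500),.036),("small",(131,340),(291,442),.05),("purple",(277,480),(473,342),.07)):
    print(n,back(ct,T(*a),z).round(4),back(cs,S(*b),z).round(4))
print("oil",back(ct,T(244,43),.19),back(cs,S(63,168),.19)); print("herb",back(ct,T(526,63),.118),back(cs,S(163,46),.118))
r=get_image("wrist"); print(r["xyz"],r["rotation"],r["fx"])
print(R.from_euler("xyz",get_obs()["eef_rot"]).as_matrix().T@(np.array(r["xyz"])-get_obs()["tcp_pos"]))
E
```

```text
(array([0.64292843, 0.00239442, 0.09957897]), [[0.1, -0.2], [0.2, 0.2], [-0.3, -0.1], [-0.1, -0.1], [0.1, 0.3]])
(array([0.64377979, 0.00523854, 0.12621425]), [[0.8, 3.1], [-0.2, -0.6], [0.7, -1.2], [-0.5, -0.4], [-0.9, -1.3]])
(array([0.64345299, 0.0039212 , 0.11548427]), [[0.1, 0.2], [0.1, -0.7], [-0.7, 0.4], [-0.6, -1.0], [-0.7, 0.8], [0.4, 2.9], [0.6, -0.6], [0.4, -1.6], [0.3, -0.6], [-1.0, -2.0]])
salt [0.429  0.1074 0.065 ] [0.43   0.1122 0.065 ]
pepper [ 0.4473 -0.0858  0.08  ] [ 0.4485 -0.0789  0.08  ]
tin [ 0.5233 -0.3023  0.06  ] [ 0.5236 -0.2972  0.06  ]
candle [0.5188 0.278  0.036 ] [0.5196 0.2806 0.036 ]
small [0.452  0.2025 0.05  ] [0.4504 0.2072 0.05  ]
purple [0.3417 0.0708 0.07  ] [0.3441 0.0776 0.07  ]
oil [0.67041497 0.11780339 0.19      ] [0.67232088 0.12580012 0.19      ]
herb [ 0.69449213 -0.11048198  0.118     ] [ 0.69434657 -0.1054243   0.118     ]
[ 0.19437401 -0.49358086  0.38419704] [ 2.85265188e+00  4.28044102e-04 -1.33807945e+00] 357.9878942369671
[ 7.57651688e-02  8.77887308e-05 -1.87364790e-01]
```

The crop confirms it: the jar at top (250,233) is the larger white one with a brown lid, so that's the salt. Next I'll move above the front of the riser for a close wrist view.

```bash
python3 - <<'E'
from h import *; from plant import *; import pickle
move_to([.47,.0,.30],[np.pi,0,0.1])
r=get_image("wrist"); cv2.imwrite("pics/w1.png",cv2.resize(r["image"][...,::-1],(800,600),interpolation=cv2.INTER_CUBIC)); pickle.dump(r,open("w1.pkl","wb"))
print(get_obs()["time"],r["xyz"],r["rotation"],get_obs()["tcp_pos"])
E
```

```text
2.5417 [0.54550494 0.00659437 0.48724462] [ 2.85221249e+00 -7.09992370e-04 -1.47084907e+00] [ 0.47001114 -0.0007189   0.29978918]
```

View pics/w1.png

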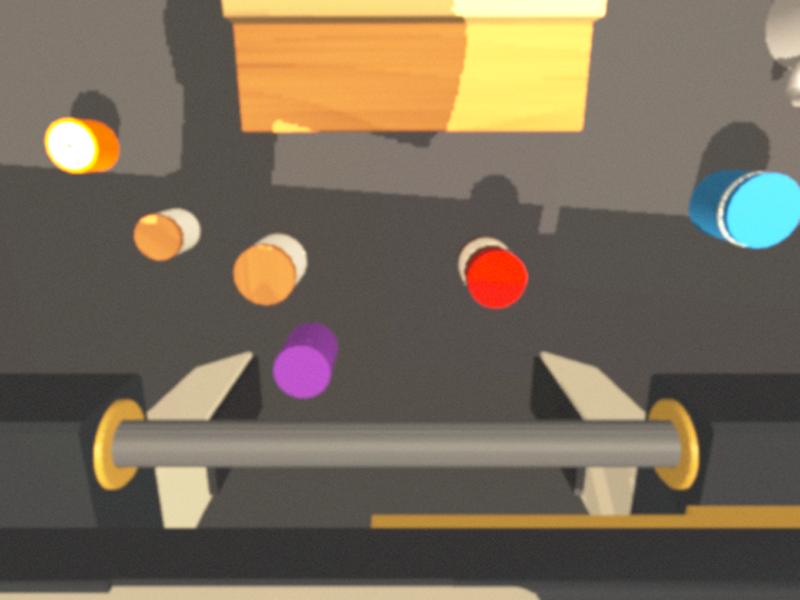

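The view shows the front step, with corners at about (242,132) and (584,130) in the 800-px picture. The salt lid is at (265,274), pepper (497,278), tin (763,209) and candle (75,145). One more view, further forward, will cover the riser, pot and bottle.

```bash
python3 - <<'E'
from h import *; from plant import *; import pickle
r=pickle.load(open("w1.pkl","rb")); c=cam(r)
for n,a,z in (("salt",(265,274),.065),("pepper",(497,278),.08),("tin",(763,209),.06),("candle",(75,145),.036),("FL",(242,132),.015),("FR",(584,130),.015),("ML",(225,17),.04),("MR",(605,17),.04)):
    print(n,back(c,np.array(a)*.7-.15,z).round(4))
move_to([.59,.0,.30],[np.pi,0,0.1])
r=get_image("wrist"); cv2.imwrite("pics/w2.png",cv2.resize(r["image"][...,::-1],(800,600),interpolation=cv2.INTER_CUBIC)); pickle.dump(r,open("w2.pkl","wb"))
E
```

```text
salt [0.4298 0.1063 0.065 ]
pepper [ 0.4495 -0.087   0.08  ]
tin [ 0.5252 -0.302   0.06  ]
candle [0.5184 0.276  0.036 ]
FL [0.5428 0.1418 0.015 ]
FR [ 0.5745 -0.157   0.015 ]
ML [0.6278 0.1491 0.04  ]
MR [ 0.6576 -0.1475  0.04  ]
```

View pics/w2.png

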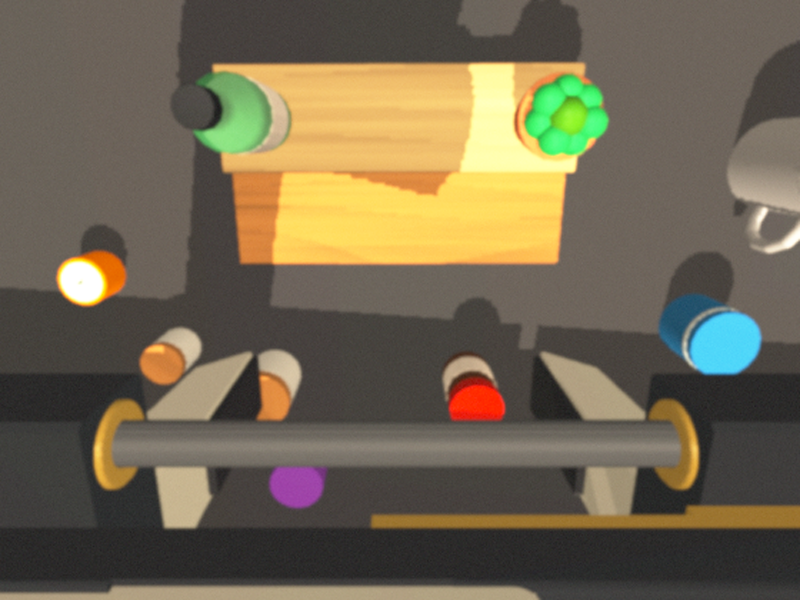

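The view shows the riser's corners at (241,263), (559,263), (222,172), (576,172), (213,65) and (584,65), the cap at (193,107) and the herb at (569,116). Next I'll fit the riser, then pick up the salt with double centring and place it.

```bash
python3 - <<'E'
from h import *; from plant import *; import pickle
c2=cam(pickle.load(open("w2.pkl","rb"))); c1=cam(pickle.load(open("w1.pkl","rb")))
ct=cam(get_image("top"))
X=lambda *a:np.array(a)*.7-.15
T=lambda x,y:(190+(x+.5)/4-.5,140+(y+.5)/4-.5)
FL,FR=(-.085,.15,.015),(-.085,-.15,.015);ML,MR=(0,.15,.04),(0,-.15,.04);BL,BR=(.085,.15,.04),(.085,-.15,.04)
w2={FL:X(241,263),FR:X(559,263),ML:X(222,172),MR:X(576,172),BL:X(213,65),BR:X(584,65)}
w1={FL:X(242,132),FR:X(584,130),ML:X(225,17),MR:X(605,17)}
tp={FL:T(213,249),FR:T(558,237),ML:T(211,146),MR:T(557,136),BL:T(208,51)}
def W(p,a): return np.array(a)@R.from_euler("z",p[2]).as_matrix().T+[p[0],p[1],0]
def fit(sets):
    f=lambda p: np.concatenate([(proj(c,W(p,list(d)))-np.array(list(d.values()))).ravel() for c,d in sets])
    s=least_squares(f,[.64,0,.1]); return s.x,np.round(s.fun.reshape(-1,2),1).tolist()
for s in ([(c2,w2)],[(c1,w1)],[(c1,w1),(c2,w2),(ct,tp)]): p,e=fit(s); print(p,e)
for n,uv,z,lift in (("oil",X(193,107),.19,0),("herb",X(569,116),.118,0)):
    q=back(c2,uv,z); print(n,q, R.from_euler("z",-p[2]).apply(q-[p[0],p[1],0]))
for n,q in (("oil_top",[.6704,.1178,0]),("herb_top",[.6945,-.1105,0])): print(n,R.from_euler("z",-p[2]).apply(np.array(q)-[p[0],p[1],0]))
E
```

```text
[0.64273157 0.00138479 0.10197182] [[-0.7, 0.8], [-0.7, 0.5], [0.4, 0.8], [-0.1, 0.3], [-0.7, -0.6], [1.7, -1.1]]
[0.64287556 0.00088604 0.10224495] [[0.3, -0.1], [-0.2, 0.7], [-0.9, 0.1], [0.8, -0.5]]
[0.64280394 0.00124758 0.10216943] [[-0.0, -0.1], [-0.5, 0.7], [-1.2, 0.2], [0.5, -0.5], [-0.6, 0.8], [-0.6, 0.4], [0.5, 0.7], [0.0, 0.2], [-0.6, -0.7], [1.8, -1.2], [0.5, -0.1], [0.6, 0.1], [0.0, 0.1], [0.2, -0.2], [0.3, 0.4]]
oil [0.67388978 0.11833092 0.19      ] [0.04286527 0.11330227 0.19      ]
herb [ 0.69566212 -0.10869246  0.118     ] [ 0.04136956 -0.11475783  0.118     ]
oil_top [0.03933954 0.11313005 0.        ]
herb_top [ 0.04002915 -0.11643742  0.        ]
```

```bash
cat >> h.py <<'E'
from plant import *
RX,RY,RA=.6428,.0017,.102
def rw(x,y): return (R.from_euler("z",RA).apply([x,y,0])+[RX,RY,0])[:2]
O=lambda yaw:[np.pi,0,yaw]
ZT=.24
def pick(xy,zt,y1,y2):
    ungrasp(); move_to([*xy,.16],O(y1)); move_linear([*xy,zt],v=.15)
    clamp(5); w=get_obs()["grip_width"]; ungrasp(); move_to([*xy,zt],O(y2)); clamp(20)
    o=get_obs(); print("grip",w,o["grip_width"],o["finger_force"]); move_linear([*xy,ZT],v=.2)
    print("lifted",get_obs()["grip_width"],get_obs()["finger_force"])
def place(lxy,zs,zt,yaw):
    xy=rw(*lxy); move_to([*xy,ZT+.02],O(yaw)); move_linear([*xy,zs+zt+.02],v=.2); move_linear([*xy,zs+zt+.001],v=.04)
    pause(.2); print(get_obs()["tcp_pos"],xy); ungrasp(); move_linear([*xy,ZT+.02],v=.2); print("t",get_obs()["time"])
E
python3 - <<'E'
from h import *
pick((.4292,.1075),.022,.81,-.76)
place((-.0425,-.115),.015,.022,RA)
E
```

```text
grip 0.5630511641324806 0.560145583301772 19.990158426244307
lifted 0.5593008564291521 19.986641284176585
[ 0.61225758 -0.11705737  0.03801315] [ 0.61223056 -0.11702978]
t 15.525
```

```bash
python3 - <<'E'
from h import *
pick((.4485,-.0855),.03,.1+np.pi/2,.1)
place((-.0425,.1135),.015,.03,RA)
move_to([.59,.0,.30],O(.1)); r=get_image("wrist"); cv2.imwrite("pics/w3.png",cv2.resize(r["image"][...,::-1],(800,600),interpolation=cv2.INTER_CUBIC))
import pickle; pickle.dump(r,open("w3.pkl","wb"))
E
```

```text
grip 0.5185285533200544 0.5141945029780056 19.996716286987066
lifted 0.5217225042813803 19.99591352418065
[0.58900812 0.11029038 0.04607007] [0.58896396 0.1102826 ]
t 28.1833
```

View pics/w3.png

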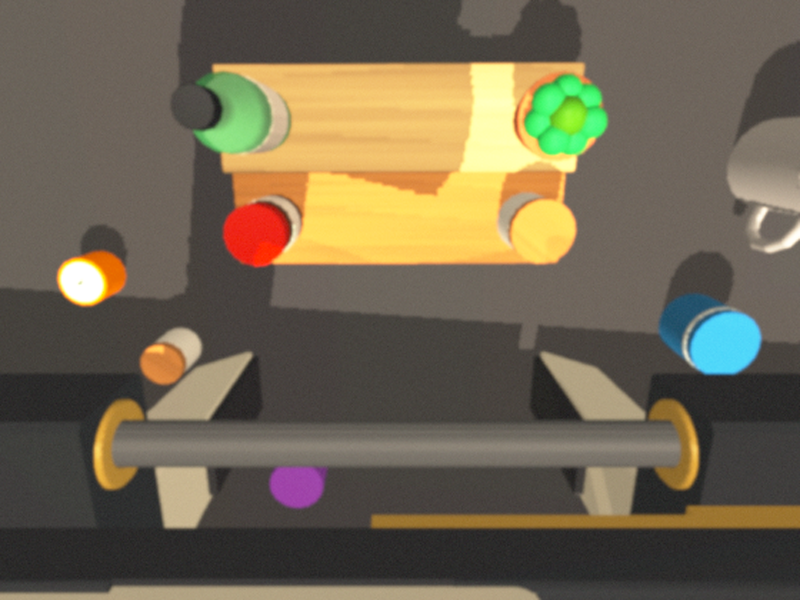

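Both jars stand upright on the front step, with the red lid at (258,233) and the salt lid at (543,231); the pot and bottle haven't moved. I'll check the numbers and go on with the tin.

```bash
python3 - <<'E'
from h import *; import pickle
c=cam(pickle.load(open("w3.pkl","rb")))
for n,a,z in (("pepper",(258,233),.095),("salt",(543,231),.08),("oil",(194,107),.19),("herb",(569,117),.118)):
    print(n,R.from_euler("z",-RA).apply(back(c,np.array(a)*.7-.15,z)-[RX,RY,0]).round(4))
pick((.5242,-.3015),.022,.1,.1+np.pi/2)
place((.0425,-.0005),.04,.022,RA+np.pi/2)
E
```

```text
pepper [-0.0421  0.1087  0.095 ]
salt [-0.0436 -0.1151  0.08  ]
oil [0.0428 0.1122 0.19  ]
herb [ 0.0405 -0.1156  0.118 ]
grip 0.6731878729237109 0.6663050724743014 19.999932646751404
lifted 0.6664334827527392 19.999325573444366
[0.68516889 0.00547869 0.06302651] [0.68513002 0.00553009]
t 40.875
```

```bash
python3 - <<'E'
from h import *; import pickle
pick((.5188,.2775),.009,.1,.1+np.pi/2)
place((.0425,-.0005),.10,.009,RA+np.pi/2)
out={}
move_to([.60,.0,.30],O(.1)); out["w"]=get_image("wrist")
# pepper seen from above it, and salt
xy=rw(-.0425,0)
move_to([.40,.0,.30],O(.1)); out["t"]=get_image("top"); out["s"]=get_image("side")
pickle.dump(out,open("o.pkl","wb"))
a=cv2.resize(out["w"]["image"][:300],(800,429),interpolation=cv2.INTER_CUBIC); cv2.imwrite("pics/w4.png",a[...,::-1])
cv2.imwrite("pics/s4.png",cv2.resize(out["s"]["image"][130:290,180:340],(640,640)[:1]+(600,),interpolation=cv2.INTER_CUBIC)[...,::-1])
print(get_obs()["time"])
for k in "wt":
    c=cam(out[k]); h=cv2.cvtColor(out[k]["image"],cv2.COLOR_RGB2HSV)
    m=(((h[...,0]<5)|(h[...,0]>174))&(h[...,1]>170)&(h[...,2]>90)).astype(np.uint8)
    n,l,st,ce=cv2.connectedComponentsWithStats(m); i=1+st[1:,4].argmax(); bx=st[i]
    uv=(bx[0]+bx[2]/2-.5,bx[1]+bx[3]/2-.5)
    print(k,bx,ce[i],R.from_euler("z",-RA).apply(back(c,uv,.095)-[RX,RY,0]).round(4),R.from_euler("z",-RA).apply(back(c,ce[i],.095)-[RX,RY,0]).round(4))
E
```

```text
grip -0.0009114794846418599 0.006021957036001351 0.0
lifted 0.0024845903134605813 0.0
[0.68529106 0.005517   0.11026642] [0.68513002 0.00553009]
t 56.275
58.625
w [ 157  151   46   45 1324] [177.85422961 170.04758308] [-0.0434  0.1102  0.095 ] [-0.04    0.1118  0.095 ]
t [246 177  14  15  90] [252.28888889 184.18888889] [-0.0442  0.1132  0.095 ] [-0.0448  0.1139  0.095 ]
```

View pics/w4.png

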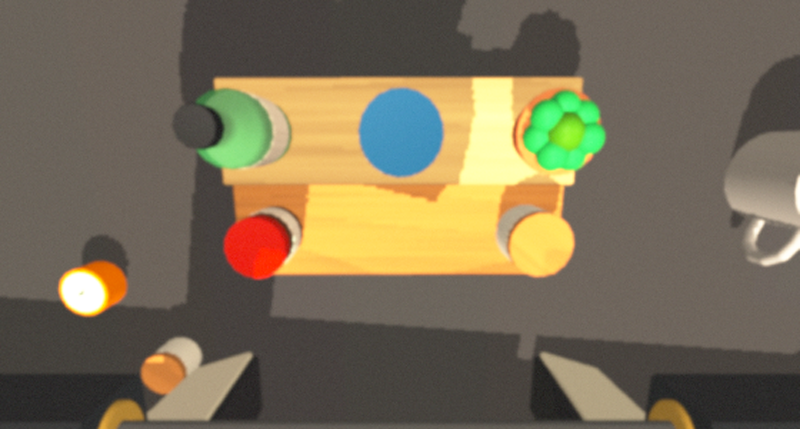

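View pics/s4.png

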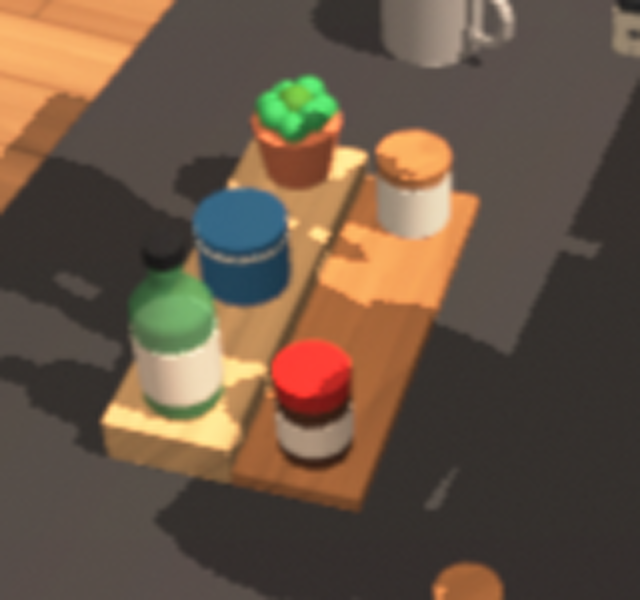

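The clamp closed empty: the candle is still on the worktop at (85,292) in the wrist picture, and the tin stands correctly at (401,132). I'll locate the candle again before retrying.

```bash
python3 - <<'E'
from h import *; import pickle
o=pickle.load(open("o.pkl","rb"))
for k,r in list(o.items())+[("w2",pickle.load(open("w2.pkl","rb"))),("w3",pickle.load(open("w3.pkl","rb")))]:
    c=cam(r); h=r["image"]; m=(h.min(2)>170).astype(np.uint8)
    n,l,st,ce=cv2.connectedComponentsWithStats(m)
    for i in range(1,n):
        p=back(c,ce[i],.036)
        if np.hypot(p[0]-.519,p[1]-.278)<.06 and st[i,4]>15: print(k,st[i],ce[i].round(1),p.round(4))
im=np.hstack([cv2.resize(o["t"]["image"][150:270,170:290],(400,400),interpolation=cv2.INTER_CUBIC),cv2.resize(o["s"]["image"][230:350,200:320],(400,400),interpolation=cv2.INTER_CUBIC)])
cv2.imwrite("pics/c5.png",im[...,::-1])
E
```

```text
w [ 44 191  29  27 623] [ 57.8 204.1] [0.5178 0.2795 0.036 ]
t [197 199  12  12 105] [202.2 204.5] [0.519  0.2796 0.036 ]
s [249 300  16  14 183] [256.4 306.7] [0.5199 0.2816 0.036 ]
w2 [ 42 183  30  28 639] [ 56.7 196.8] [0.5178 0.2795 0.036 ]
w3 [ 43 184  29  27 634] [ 56.9 197. ] [0.5178 0.2795 0.036 ]
```

View pics/c5.png

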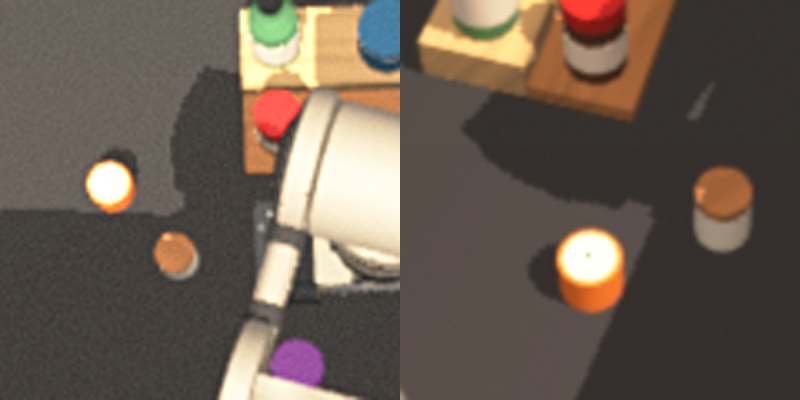

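```bash
python3 - <<'E'
from h import *
p=(.5188,.279); s=lambda: (lambda o:print(round(o["time"],2),o["tcp_pos"].round(4),o["eef_rot"].round(3),round(o["grip_width"],3),o["ft_force"].round(1),o["finger_force"]))(get_obs())
move_to([*p,.12],O(.1)); s(); move_linear([*p,.009],v=.12); s()
r=get_image("wrist")["image"]; q=get_image("side")["image"][200:350,180:380]
cv2.imwrite("pics/c6.png",np.hstack([cv2.resize(r,(420,420)),cv2.resize(q,(380,420))])[...,::-1])
E
```

```text
59.95 [0.5195 0.2782 0.1209] [-3.142e+00 -1.000e-03  9.900e-02] 0.999 [ 0.3 -0.3 -0.5] 0.0
61.02 [0.5194 0.2792 0.0098] [-3.141e+00 -2.000e-03  1.000e-01] 1.004 [0.5 0.1 0.2] 0.0
```

View pics/c6.png

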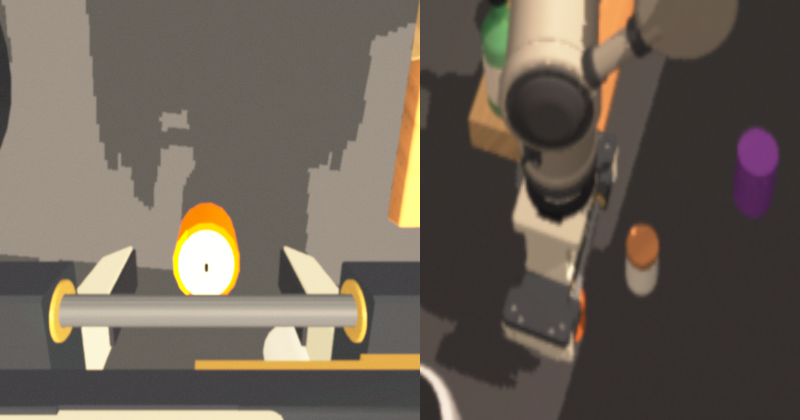

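The open fingers straddle the candle, with its top at about (207,262) in the left panel. I'll clamp and look.

```bash
python3 - <<'E'
from h import *
r=get_image("wrist"); c=cam(r); print(back(c,(276,262),.036), get_obs()["tcp_pos"])
tip=get_obs()["tcp_pos"]; print(proj(c,[tip,[.5188,.279,.036],[.5188,.279,0]]))
clamp(5); o=get_obs(); print(o["grip_width"],o["finger_force"],o["tcp_pos"],o["time"])
r=get_image("wrist"); cv2.imwrite("pics/c7.png",r["image"][...,::-1])
E
```

```text
[0.51933211 0.27920793 0.036     ] [0.51930672 0.27919759 0.00982958]
[[276.1144202  242.11638187]
 [276.31163193 263.02272805]
 [276.39282639 236.6884482 ]]
0.005768001050943613 0.0 [0.51881153 0.27900173 0.00899908] 62.6083
```

View pics/c7.png

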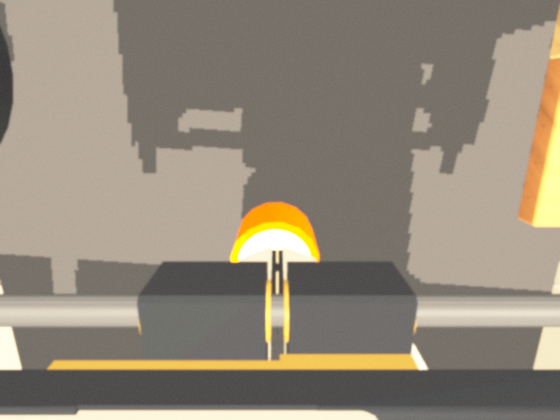

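The fingers closed to zero right through the candle, as if they don't touch it. I'll test at a different depth and grip angle.

```bash
python3 - <<'E'
from h import *
p=(.519,.279)
ungrasp()
for z,y,f in ((.002,.1,30),(.018,.8,30)):
    move_linear([*p,z],O(y),v=.15); clamp(f); o=get_obs(); print(z,o["tcp_pos"].round(4),o["grip_width"],o["finger_force"],o["time"])
    if o["grip_width"]>.2: break
    ungrasp()
E
```

```text
0.002 [0.519  0.2791 0.0021] 0.4635431846519254 29.999963343143463 65.2083
```

At depth 0.002 it grips (42.6 mm wide). I'll centre on the other axis, lift and check.

```bash
python3 - <<'E'
from h import *
p=(.519,.279)
ungrasp(); move_to([*p,.003],O(.1+np.pi/2)); move_linear([*p,.002],v=.05); clamp(30); o=get_obs(); print(o["tcp_pos"].round(4),o["grip_width"],o["finger_force"])
move_linear([*p,ZT],v=.15); o=get_obs(); print(o["grip_width"],o["finger_force"],o["time"])
E
```

```text
[0.5191 0.279  0.002 ] 0.4592318742767675 30.000041127204895
0.4628910518371151 29.999675452709198 70.375
```

```bash
python3 - <<'E'
from h import *; import pickle
o=pickle.load(open("o.pkl","rb"))["w"]; q=back(cam(o),np.array((401,132))*.7-.15,.10); print("tin",R.from_euler("z",-RA).apply(q-[RX,RY,0]).round(4))
place((.0425,-.0005),.10,.002,RA+np.pi/2)
move_to([.60,.0,.30],O(.1)); w=get_image("wrist")
move_to([.40,-.1,.30],O(.1)); s=get_image("side"); t=get_image("top"); pickle.dump(dict(w=w,s=s,t=t),open("o2.pkl","wb"))
a=cv2.resize(w["image"][30:240,120:450],(400,255)); b=cv2.resize(s["image"][130:290,180:340],(400,400),interpolation=cv2.INTER_CUBIC)
cv2.imwrite("pics/f.png",np.hstack([np.vstack([a,np.zeros((145,400,3),np.uint8)]),b])[...,::-1]); print(get_obs()["time"])
E
```

```text
tin [ 0.0418 -0.0016  0.1   ]
[0.685227   0.00550679 0.1030934 ] [0.68513002 0.00553009]
t 75.1333
77.5583
```

View pics/f.png

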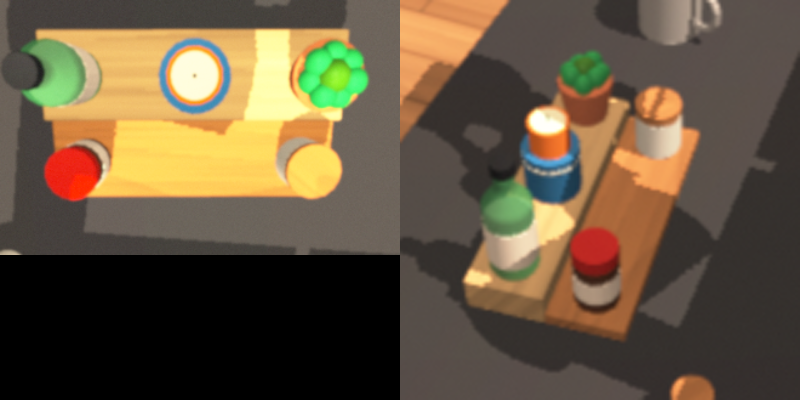

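The candle stands centred on the tin: candle (194,75), tin (194,76) in the left panel. I'll check once more that the pepper lines up with the oil.

```bash
python3 - <<'E'
from h import *; import pickle
o=pickle.load(open("o2.pkl","rb")); L=lambda q:R.from_euler("z",-RA).apply(q-[RX,RY,0]).round(4)
# pepper position from lid ellipse fit: project circle model of lid top to mask edges
th=np.linspace(0,2*np.pi,60,endpoint=False)
for k in "wst":
    c=cam(o[k]); im=o[k]["image"].astype(int); m=((im[...,0]>60)&(im[...,0]>2.2*im[...,1])&(im[...,0]>2.2*im[...,2]))
    g=np.array([rw(-.0425,.1135)]); 
    v,u=np.mgrid[:420,:560]; uv0=proj(c,[*g[0],.085])[0]
    m&=np.hypot(u-uv0[0],v-uv0[1])<50
    n,l,st,ce=cv2.connectedComponentsWithStats(m.astype(np.uint8)); m=(l==1+st[1:,4].argmax()).astype(np.uint8)
    bx=cv2.boundingRect(m)
    def f(p,h=.022):
        P=np.vstack([np.c_[p[0]+.024*np.cos(th),p[1]+.024*np.sin(th),np.full(60,z)] for z in (.095,.095-h)])
        q=proj(c,P); return q.min(0)[0]-bx[0]+.5,q.max(0)[0]-bx[0]-bx[2]+.5,q.min(0)[1]-bx[1]+.5,q.max(0)[1]-bx[1]-bx[3]+.5
    s=least_squares(f,[*g[0]]); print(k,L(np.array([*s.x,0])),s.fun.round(1))
    print("   expected lid px",proj(c,[*g[0],.095]).round(1),bx)
E
```

```text
w [-0.0447  0.113   0.    ] [-0.1  0.1  0.4 -0.4]
   expected lid px [[176.5 172.3]] (156, 150, 47, 46)
s [-0.0413  0.1138  0.    ] [ 0.1 -0.1 -0.4  0.4]
   expected lid px [[257.9 227.6]] (248, 221, 20, 20)
t [-0.0413  0.1134  0.    ] [-0.3  0.3 -0.3  0.3]
   expected lid px [[252.4 183.5]] (246, 177, 14, 15)
```

The pepper measures (−42.4, 113.4) mm in riser coordinates, averaged over three cameras, which is within about 1 mm of target. Handing in.

```bash
python3 -c "
from plant import *
print(get_obs()['time'],get_obs()['ft_force']); print(sign_off())"
```

```text
77.5583 [ 0.22944698 -0.29580663  0.04301048]
the job is handed in; nothing more can be done
None
```

The job is handed in at 77.6 s (no verdict came back): salt in front of the herb pot, pepper in front of the oil bottle, tin on the back step halfway between them with the candle centred on top, all upright and let go, pot and bottle unmoved in the pictures; the first candle grasp closed on nothing, and a lower one held.

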